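Hold the torch on the fillet weld for inspection

TASK

Draw the hand torch straight up out of its cup in the tool caddy, tilt it over and hold it so that it lights the fillet weld on the steel workpiece for inspection: shining on the middle of the weld, from the weld's open side and square to the seam, slanting down at about 45 degrees, with the lens about 12 cm from the weld. Finish while still holding the torch steady in the air like that; do not put it down or let go. Do not knock the torch against the workpiece, and leave the workpiece and the other tools where they are.

Things in the scene. Friction and masses are not known exactly. Their poses are not given: they have to be found in the camera images.
- torch: Hand torch, switched on: black, round, 141 mm long, about 200 g, standing lamp end down in any one cup of the caddy, 6 mm above the bench. Origin: centre of the lens face; z runs to the tail, the beam leaves along -z, yaw has no meaning. Head 36 mm diameter up to z = 32 mm, neck 31 mm to 40 mm, straight barrel 26 mm diameter to 137 mm, rubber tail button (not used) 17 mm diameter to 141 mm.
- torch_tail (a point): The tail end of the torch, on its axis, 141 mm from the lens face.
- caddy: Steel tool caddy fixed to the bench: bar 70 x 310 x 6 mm with four square cups of box section (44 mm inside, 3 mm walls) in a row along its y, at -112.5, -37.5, 37.5 and 112.5 mm. Origin: centre of the underside, on the bench. Cup floors 6 mm, rims 42 mm above the bench. Torch, chisel, screwdriver and marker stand one per cup, in any order.
- workpiece: Loose welded steel piece, 1.2 kg: base plate 100 (x) x 120 (y) x 8 mm; upright along y from x = 17 to 25 mm, top 68 mm above the bench. One fillet weld, a darker rippled bead 6 mm wide, along y in the corner on the upright's -x side, over the wider part of the base: the open side. Origin: centre of the underside, z up, x from the open side to the upright. The open side faces roughly the robot.
- weld (a point): Middle of the fillet weld on the workpiece, at x = 13, y = 0, z = 12 mm in the workpiece's frame.
- chisel: Cold chisel, plain steel, 128 mm tall with an 18 mm round shank, standing edge up in a cup. Origin: centre of its lower end.
- screwdriver: Screwdriver standing blade up in a cup: handle 31 mm diameter up to 85 mm (then 22 mm to 100 mm), thin steel blade up to 133 mm. Origin: centre of its lower end.
- marker: Paint marker standing in a cup, 19 mm diameter, 130 mm tall, with a cap. Origin: centre of its lower end.
- hammer: Hammer lying on the bench beyond the other things, 270 mm long; a bystander. Origin: about its middle, on the bench.
- wire_brush: Wooden wire brush lying bristles down, 270 x 26 x 28 mm, at the robot's right; a bystander. Origin: about its middle, on the bench.
- square: Engineer's square lying flat near the robot: stock 18 x 100 x 14 mm, blade 150 x 24 x 3 mm; a bystander. Origin: centre of the underside of the stock.
- flap_disc: Abrasive flap disc lying flat, 115 mm diameter, 13 mm high; a bystander. Origin: centre of its underside.
There are look-alikes about, which are no part of the job. Of the things that look like the workpiece, take the one that is farthest to the robot's left at the start. What is shaped like the torch but green is not meant.

How it is judged:
By the outcome, as a careful person would: the job done as asked, in the order asked, and still so for the second after the job is handed in, while the arm keeps its last pose, push and grip.
It also fails if it takes over 32 s, if anything falls off the work surface, if the arm or the gripper's body presses on something with over 40 N, if the wrist force passes 120 N, or if a joint passes its speed limit or range.

ROBOT

A 7-joint arm with a two-finger parallel gripper is mounted at the origin on the work surface. World frame = base frame: x ahead of the robot, y to its left, z up, the work surface at z = 0. Lengths are in m, angles in rad, forces in N, time in s.
With the tool pointing down it reaches from about 0.4 to 0.85 m from the base axis. Payload 10.4 kg.
Tool frame: the origin (TCP) lies at the very end of the fingers, on their centre line; the grasp point (between the pads) lies 19 mm behind it (manip.tcp_to_grasp is the z of the grasp point in the tool frame, in m); z points along the fingers, x is the direction in which the jaws open and shut, and the axes are right-handed (so a half turn about z gives the same grasp; the last joint's range is limited). The gripper opens to 85 mm and grips with 20 to 120 N. Pads are 22 mm wide; open, the fingers measure 114 mm over their backs; the gripper's body (76 mm by 85 mm) begins 54 mm behind the grasp point. The pads swing forward as they close: fully open they stand 13 mm farther back than shut.
Start: joints at [1.236, 0.332, -0.065, 1.46, 0.022, 1.35, -0.088], TCP at [0.192, -0.595, 0.231] pointing down, gripper open.
Joint ranges: [-2.6, 2.6], [-0.5, 2.12], [-1.47, 1.34], [0.16, 2.42], [-1.27, 4.41], [0.06, 2.06], [-2.6, 2.6]. Speed limits (rad/s): [2.22, 2.22, 2.79, 2.79, 3.14, 3.14, 3.14].

INTERFACE

Orientations are given as a unit quaternion [x, y, z, w].
In Python, from workcell import manip gives the robot as it stands.
- The arm moves only by the tool servo_tool, never from a script. Its argument "moves" is a list of rows, each an object with "travel": the shift along the tool's x, y, z in mm, a list of three; "dr": the turn, a rotation vector about the tool's x, y, z in degrees, a list of three. A call has 1 to 12 rows; each row shifts and turns the commanded pose from where the row before left it, along the tool's axes as they then stand; what a row does not reach is not made up. A row lasts 1/8 s, in which the tool goes at most 62.5 mm and 10.7 degrees, less where a joint would pass 70% of its speed; a pose out of reach is approached as far as the arm can. A call is refused whole if a number of a shift passes 62.5 or a number of a turn 10.7, either way. A call with a gripper value outside its range is refused whole. "claw" is the closure, from 0 (fully open) to 1 (shut), set as the call begins (left out, the last holds). The fingers move at their own pace and stop on an object; "squeeze" is the grip in N (left out, the last holds). Time passes only in rows, so rows that do not move let the fingers close. It gives the time, the measured TCP pose, the force and the opening at its end, in the units of the state.
- manip.get_obs(): the state, without advancing time (a new reading comes with each control period).
- manip.camera(name): name is "side" or "top"; returns the picture (480x640x3 uint8, blue, green, red); there is no depth.
- manip.calibration(name): a dict with "intrinsics" (3x3 intrinsics, pixels), "distortion" ([k1, k2, p1, p2, k3] as OpenCV has them; the pictures are not rectified), "view" (4x4, takes a point from world to camera coordinates). Camera axes: x right, y down, z forward; pixel columns grow to the right and rows downward; lengths in m; the calibration is good to about 2 mm. A picture is of the moment at which its call begins. calibration takes no time and is no camera call.
- manip.hand_in(): hands the job in, once; it reports no verdict.
The state is a dict: "clock": time; "joint_pos": joint angles; "joint_velocities": joint speeds; "tau": joint torques, N m; "position": TCP position; "ee_rot": TCP orientation; "ft_force": force on the tool from outside, world axes, zero at the start; "torque": the same for the moment, N m; "grip_width": opening from 0.0 (shut) to 1.0 (fully open).
Only numpy, scipy, OpenCV 4.12 (cv2) and the standard library are available. Lean on these libraries where they do the work, as an engineer would, in place of code of your own. Each camera call takes 0.05 s, during which the arm holds its last target. There are 200 camera calls.

## Working session

There is one attempt and no reset: what is moved stays moved. The work goes in short steps, Python scripts to look and compute and a tool call to move; the robot and the scene stay as the last step left them, time stands still between calls to the robot, and variables do not carry over. Pictures are saved under pics/ and viewed, on a budget of 10 in all, crops included, one or two more only if the job needs it, and the job is handed in when it is done.

Besides the shell and the picture viewer there is one more tool, called after "Request:" as name(argument=value, ...) on one line, values as JSON. servo_tool: Moves the arm, as the interface text tells. Its arguments: {"type":"object","properties":{"moves":{"type":"array","items":{"type":"object","properties":{"travel":{"type":"array","items":{"type":"number"}},"dr":{"type":"array","items":{"type":"number"}}}}},"claw":{"type":"number"},"squeeze":{"type":"number"}},"required":["moves"]}

```bash
mkdir -p pics; ls; python3 - <<'E'
from workcell import manip
import cv2,numpy as np
for n in("side","top"):
    cv2.imwrite(f"pics/{n}0.png",manip.camera(n))
    c=manip.calibration(n); V=np.array(c["view"]); print(n,np.round(c["intrinsics"],1).tolist(),c["distortion"],np.round(V,3).tolist(),-V[:3,:3].T@V[:3,3])
o=manip.get_obs(); print(o, manip.tcp_to_grasp)
E
```

```text
pics
side [[508.4, 0.0, 322.5], [0.0, 508.4, 235.5], [0.0, 0.0, 1.0]] [-0.066041  0.        0.        0.        0.      ] [[-0.701, -0.713, -0.016, 0.357], [-0.506, 0.514, -0.693, 0.365], [0.502, -0.477, -0.721, 1.017], [0.0, 0.0, 0.0, 1.0]] [-0.0753895   0.55289295  0.99171882]
top [[433.6, 0.0, 314.8], [0.0, 433.6, 237.2], [0.0, 0.0, 1.0]] [0.02717592 0.         0.         0.         0.        ] [[-0.015, -1.0, 0.02, -0.047], [-0.992, 0.012, -0.128, 0.528], [0.128, -0.022, -0.992, 1.014], [0.0, 0.0, 0.0, 1.0]] [ 0.39341106 -0.03067308  1.07372645]
{'clock': 0.1, 'joint_pos': array([ 1.2363982 ,  0.33279804, -0.06471368,  1.46085834,  0.02156754,
        1.34987993, -0.08851452]), 'joint_velocities': array([ 1.51899168e-03, -2.17789048e-03,  1.15528140e-03, -2.40096984e-03,
        5.20075813e-04,  5.07208121e-05, -9.31170620e-04]), 'tau': array([ 5.43464048e-04, -6.26739407e+01,  4.86421294e-02, -3.92431748e+01,
        1.61997846e-02,  7.01368059e-03,  2.99833118e-05]), 'position': array([ 0.19164575, -0.59454462,  0.23060167]), 'ee_rot': array([ 8.08325448e-01, -5.88735577e-01, -5.11025664e-04, -3.59885125e-04]), 'ft_force': array([-0.14258435, -0.32688212,  0.38455646]), 'torque': array([ 0.06319019, -0.00922704, -0.01918492]), 'grip_width': 0.9986836652550203} -0.0187
```

View pics/side0.png

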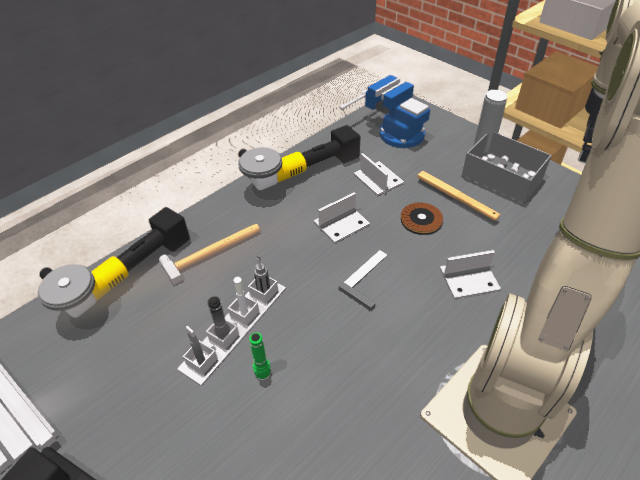

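View pics/top0.png

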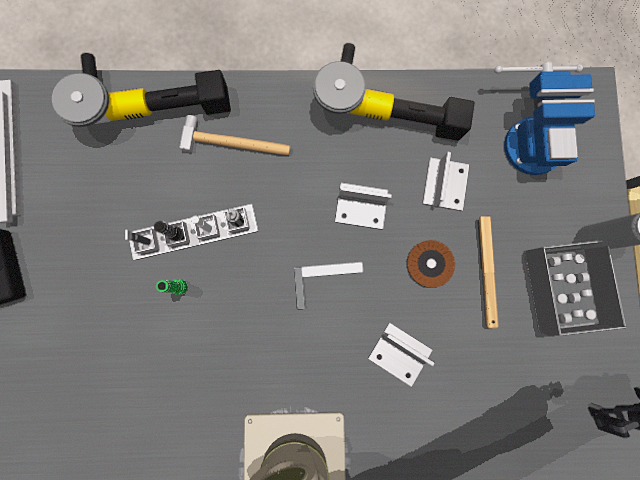

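Side view: the black torch is in the 2nd cup, around (217,318), and the green decoy stands at (260,357). Top view: the torch tail is near (165,228), and the leftmost workpiece is at (363,205) in top and (342,217) in side. I'll zoom in on these.

```bash
python3 - <<'E'
import cv2,numpy as np
s=cv2.imread("pics/side0.png");t=cv2.imread("pics/top0.png")
def c(im,u,v,w,h):return cv2.resize(im[v:v+h,u:u+w],(400,300),interpolation=cv2.INTER_CUBIC)
m=np.vstack([np.hstack([c(t,325,170,80,60),c(s,302,187,80,60)]),np.hstack([c(t,125,180,133,100),c(s,170,270,133,100)])])
cv2.imwrite("pics/m0.png",m)
E
```

```text
(no output)
```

View pics/m0.png

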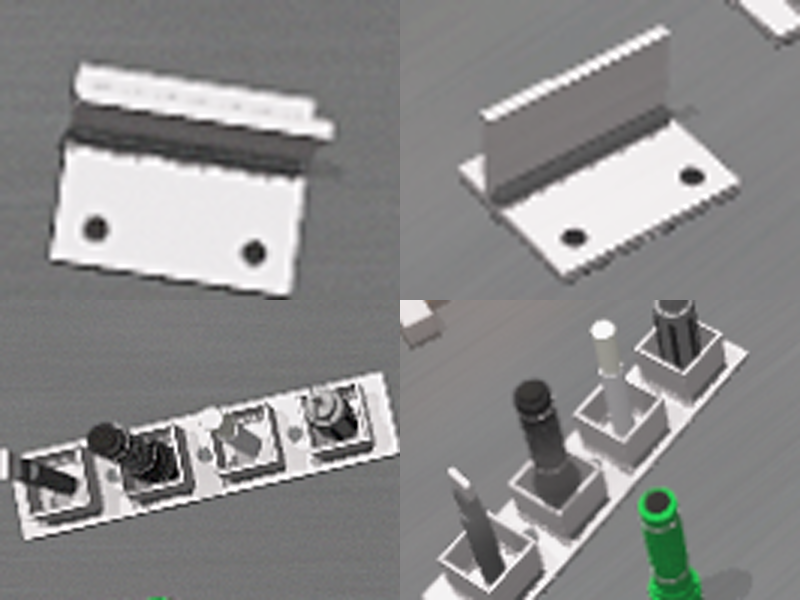

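Top workpiece crop: the near plate corners are at (335,222.4) and (383.4,228.8), and the open side faces the robot. The torch tail is at about (160,226) in top and (214,298.5) in side. The caddy corners are visible too.

```bash
cat > h.py <<'E'
from workcell import manip
import cv2,numpy as np
from scipy.spatial.transform import Rotation as R
def cal(n):
    c=manip.calibration(n);return np.array(c["intrinsics"]),np.array(c["distortion"]),np.array(c["view"])
def ray(n,p):
    K,D,V=cal(n);q=cv2.undistortPoints(np.float64([[p]]),K,D)[0,0]
    d=V[:3,:3].T@np.r_[q,1];return -V[:3,:3].T@V[:3,3],d/np.linalg.norm(d)
def onz(n,p,z):
    o,d=ray(n,p);return o+d*(z-o[2])/d[2]
def tri(p,q):
    A=np.zeros((3,3));b=np.zeros(3)
    for n,x in(("top",p),("side",q)):
        o,d=ray(n,x);M=np.eye(3)-np.outer(d,d);A+=M;b+=M@o
    return np.linalg.solve(A,b)
def proj(n,P):
    K,D,V=cal(n);return cv2.projectPoints(np.float64(P).reshape(-1,1,3),cv2.Rodrigues(V[:3,:3])[0],V[:3,3],K,D)[0].reshape(-1,2)
E
python3 - <<'E'
from h import *
np.set_printoptions(precision=4,suppress=True)
f=lambda x,y,s,o:(o[0]+x/s,o[1]+y/s)
T=lambda x,y:onz("top",f(x,y,5,(325,170)),.008); S=lambda x,y:onz("side",f(x-400,y,5,(302,187)),.008)
print("near corners top",T(50,260),T(292,292)," side",S(563,272),S(740,181))
print("far left side",S(462,166),"holes top",T(96,229),T(255,253),"side",S(573,237),S(692,176))
print("upright top left/right near edge, z.068: top",onz("top",f(75,97,5,(325,170)),.068),onz("top",f(332,137,5,(325,170)),.068),"side",onz("side",f(87,121,5,(302,187)),.068),onz("side",f(268,38,5,(302,187)),.068))
C=lambda x,y:onz("top",f(x,y-300,3,(125,180)),.006)
print("caddy",C(27,538),C(398,448),C(380,373))
tt,ts=f(105,138,3,(125,180)),f(133,86,3,(170,270))
print("tail",onz("top",tt,.147),onz("side",ts,.147),tri(tt,ts))
E
```

```text
near corners top [ 0.5684 -0.1055  0.008 ] [ 0.5508 -0.2259  0.008 ]  side [ 0.5713 -0.1055  0.008 ] [ 0.5502 -0.2224  0.008 ]
far left side [ 0.6674 -0.1235  0.008 ] holes top [ 0.5838 -0.1288  0.008 ] [ 0.5707 -0.208   0.008 ] side [ 0.5856 -0.1276  0.008 ] [ 0.5716 -0.2068  0.008 ]
upright top left/right near edge, z.068: top [ 0.6368 -0.1148  0.068 ] [ 0.6161 -0.2365  0.068 ] side [ 0.6371 -0.1151  0.068 ] [ 0.6139 -0.2303  0.068 ]
caddy [0.4823 0.3865 0.006 ] [0.5526 0.0869 0.006 ] [0.6159 0.1019 0.006 ]
tail [0.5412 0.2794 0.147 ] [0.5431 0.2788 0.147 ] [0.5413 0.2792 0.1488]
```

Results so far:
- **Workpiece:** yaw is about -0.17 rad, with the weld at (0.622, -0.176, 0.012).
- **Torch:** the axis is at (0.542, 0.279).
- **Plan:** grasp with the tool leaning 30° back and the jaws along the caddy row. The final tool pose is then only 15° off vertical and within reach.

```bash
cat >> h.py <<'E'
W=np.array([.622,-.1756,.012]);xw=np.array([.986,-.168,0]);xw/=np.linalg.norm(xw)
n=np.array([.974,.228,0]);n/=np.linalg.norm(n)
dn=np.array([0,0,-1.])
def frame(z,y): # tool z, approx y
    z=z/np.linalg.norm(z);x=np.cross(y,z);x/=np.linalg.norm(x);return np.c_[x,np.cross(z,x),z]
c,s=np.cos(np.pi/6),np.sin(np.pi/6)
RG=frame(c*dn-s*n,-n)                     # grasp
RF=frame(np.sin(np.radians(15))*xw+np.cos(np.radians(15))*dn,-xw)
def go(tcp,Rt=None):
    o=manip.get_obs();R0=R.from_quat(o["ee_rot"]);t=R0.inv().apply(np.array(tcp)-o["position"])*1e3
    print("at",np.round(o["position"],4),"t",round(o["clock"],2),"need travel mm",np.round(t,1),"rows>=",np.round(np.linalg.norm(t)/62.5,1))
    if Rt is not None:print("  dr deg",np.round(np.degrees((R0.inv()*R.from_matrix(Rt)).as_rotvec()),1))
    return t
E
python3 - <<'E'
from h import *
go([.48,-.30,.27],RG)
R0=R.from_quat(manip.get_obs()["ee_rot"]);print(R0.inv().apply([.03,.58,0]))
E
```

```text
at [ 0.1916 -0.5945  0.2306] t 0.1 need travel mm [-191.9 -364.8  -39.2] rows>= 6.6
  dr deg [-30.   -1.2   4.6]
[-0.54282872 -0.20648615  0.00067437]
```

Request:
servo_tool(moves=[{"travel":[-21,-40,-4]},{"travel":[-21,-40,-4]},{"travel":[-21,-40,-4]},{"travel":[-21,-40,-4]},{"travel":[-21,-40,-4]},{"travel":[-21,-40,-4]},{"travel":[-21,-40,-4]},{"travel":[-21,-40,-4]},{"travel":[-21,-40,-4]},{"travel":[-45,-17,0]},{"travel":[-45,-17,0]},{"travel":[-45,-17,0]}], claw=0.35)

```text
$.moves[0]: bad value
```

Request:
servo_tool(moves=[{"travel":[-45,-17,0]},{"travel":[-45,-17,0]},{"travel":[-45,-17,0]},{"travel":[-45,-17,0]},{"travel":[-45,-17,0]},{"travel":[-45,-17,0]},{"travel":[-45,-17,0],"dr":[-5,0,1]},{"travel":[-45,-17,0],"dr":[-5,0,1]},{"travel":[-35,-17,0],"dr":[-5,0,1]},{"dr":[-5,0,1]},{"dr":[-5,0,0]},{"dr":[-5,0,0]}])

```text
$.moves[0]: bad value
```

```bash
python3 - <<'E'
from h import *
o=manip.get_obs();print(o["joint_pos"].round(3),o["grip_width"])
G=np.array([.542,.2795,.105])+.0187*RG[:,2];print(G)
go(G-.10*RG[:,2],RG); go(G+[0,0,.12],RG)
E
```

```text
[ 1.236  0.333 -0.065  1.461  0.022  1.35  -0.089] 0.9986836652550203
[0.5328961  0.2773689  0.08880532]
at [ 0.1916 -0.5945  0.2306] t 0.1 need travel mm [-721.  -642.1   56.1] rows>= 15.5
  dr deg [-30.   -1.2   4.6]
at [ 0.1916 -0.5945  0.2306] t 0.1 need travel mm [-725.2 -592.3   22.7] rows>= 15.0
  dr deg [-30.   -1.2   4.6]
```

Request:
servo_tool(moves=[{"travel":[-21,-40,-4],"dr":[0,0,0]},{"travel":[-21,-40,-4],"dr":[0,0,0]},{"travel":[-21,-40,-4],"dr":[0,0,0]},{"travel":[-21,-40,-4],"dr":[0,0,0]},{"travel":[-21,-40,-4],"dr":[0,0,0]},{"travel":[-21,-40,-4],"dr":[0,0,0]},{"travel":[-21,-40,-4],"dr":[0,0,0]},{"travel":[-21,-40,-4],"dr":[0,0,0]},{"travel":[-21,-40,-4],"dr":[0,0,0]},{"travel":[-45,-17,0],"dr":[0,0,0]},{"travel":[-45,-17,0],"dr":[0,0,0]},{"travel":[-45,-17,0],"dr":[0,0,0]}], claw=0.35)

```text
clock: 1.6
position: [0.4833, -0.1588, 0.267]
ee_rot: [0.808, -0.589, -0.0, 0.0]
ft_force: [-0.0, 0.6, 0.1]
grip_width: 0.656
```

Request:
servo_tool(moves=[{"travel":[-44,-20,0],"dr":[0,0,0]},{"travel":[-44,-20,0],"dr":[0,0,0]},{"travel":[-44,-20,0],"dr":[0,0,0]},{"travel":[-44,-20,0],"dr":[0,0,0]},{"travel":[-44,-20,0],"dr":[0,0,0]},{"travel":[-44,-20,0],"dr":[0,0,0]},{"travel":[-44,-20,0],"dr":[0,0,1]},{"travel":[-44,-20,0],"dr":[0,0,2]},{"travel":[-40,-20,0],"dr":[0,0,2]},{"travel":[0,0,0],"dr":[-10,0,0]},{"travel":[0,0,0],"dr":[-10,0,0]},{"travel":[0,0,0],"dr":[-10,0,0]}])

```text
clock: 3.1
position: [0.5381, 0.2672, 0.2674]
ee_rot: [0.755, -0.602, -0.163, 0.204]
ft_force: [-0.0, -0.4, 0.5]
grip_width: 0.649
```

```bash
python3 - <<'E'
from h import *
o=manip.get_obs();print(o["joint_pos"].round(3),o["grip_width"])
G=np.array([.542,.2795,.105])+.0187*RG[:,2]
go(G-.07*RG[:,2],RG); go(G,RG)
E
```

```text
[-0.134  0.759 -0.673  0.955  0.2    2.025 -2.068] 0.6493651543052574
at [0.5381 0.2672 0.2674] t 3.1 need travel mm [-11.3 -87.4  85.6] rows>= 2.0
  dr deg [ 0.3  0.1 -0.3]
at [0.5381 0.2672 0.2674] t 3.1 need travel mm [-11.1 -87.7 155.6] rows>= 2.9
  dr deg [ 0.3  0.1 -0.3]
```

Request:
servo_tool(moves=[{"travel":[-4,-22,18],"dr":[0,0,0]},{"travel":[-4,-22,22],"dr":[0,0,0]},{"travel":[-3,-22,22],"dr":[0,0,0]},{"travel":[0,-21,23],"dr":[0,0,0]},{"travel":[0,0,0],"dr":[0,0,0]}])

```text
clock: 3.72
position: [0.5668, 0.2846, 0.1473]
ee_rot: [0.755, -0.602, -0.162, 0.204]
ft_force: [-0.3, -0.4, 0.5]
grip_width: 0.654
```

```bash
python3 - <<'E'
from h import *
o=manip.get_obs();print(o["joint_pos"].round(3),o["grip_width"])
G=np.array([.542,.2795,.105])+.0187*RG[:,2]
go(G,RG)
s=manip.camera("side");t=manip.camera("top")
c=lambda im,u,v,w,h:cv2.resize(im[v:v+h,u:u+w],(400,300),interpolation=cv2.INTER_CUBIC)
cv2.imwrite("pics/m1.png",np.hstack([c(t,100,160,160,120),c(s,130,210,200,150)]))
E
```

```text
[-0.161  0.897 -0.641  0.976  0.258  1.873 -2.05 ] 0.6535712049281424
at [0.5668 0.2846 0.1473] t 3.73 need travel mm [-0.6  0.5 67.9] rows>= 1.1
  dr deg [ 0.2  0.1 -0.3]
```

View pics/m1.png

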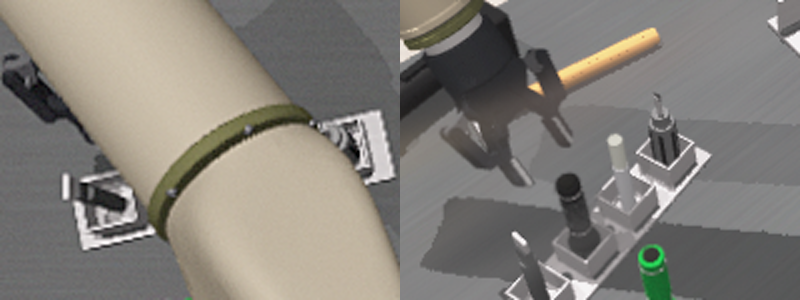

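The fingers are open either side of the torch along the row, and the far-side approach is clear. I'll descend along the tool axis and grip.

Request:
servo_tool(moves=[{"travel":[0,0,17],"dr":[0,0,0]},{"travel":[0,0,17],"dr":[0,0,0]},{"travel":[0,0,17],"dr":[0,0,0]},{"travel":[0,0,17],"dr":[0,0,0]},{"travel":[0,0,0],"dr":[0,0,0]}])

```text
clock: 4.45
position: [0.5341, 0.2777, 0.0921]
ee_rot: [0.755, -0.602, -0.161, 0.202]
ft_force: [0.5, 0.1, 0.5]
grip_width: 0.649
```

Request:
servo_tool(moves=[{"travel":[0,0,0],"dr":[0,0,0]},{"travel":[0,0,0],"dr":[0,0,0]},{"travel":[0,0,0],"dr":[0,0,0]},{"travel":[0,0,0],"dr":[0,0,0]},{"travel":[0,0,0],"dr":[0,0,0]},{"travel":[0,0,0],"dr":[0,0,0]}], claw=1, squeeze=70)

```text
clock: 5.2
position: [0.5348, 0.2785, 0.0926]
ee_rot: [0.755, -0.602, -0.161, 0.201]
ft_force: [1.9, 1.8, 6.0]
grip_width: 0.285
```

```bash
python3 - <<'E'
from h import *
o=manip.get_obs();print(o["joint_pos"].round(3),o["grip_width"]*85,o["torque"])
go(np.array([.542,.2795,.105])+.0187*RG[:,2],RG)
R0=R.from_quat(o["ee_rot"]);print("up 150 in tool",R0.inv().apply([0,0,150]))
s=manip.camera("side")
cv2.imwrite("pics/s2.png",cv2.resize(s[210:360,130:330],(800,600),interpolation=cv2.INTER_CUBIC))
E
```

```text
[-0.119  0.873 -0.651  1.154  0.257  1.728 -2.066] 24.215146710708083 [ 0.16403997 -0.1325047  -0.06300008]
at [0.5348 0.2785 0.0926] t 5.2 need travel mm [ 0.7 -0.1  4.3] rows>= 0.1
  dr deg [-0.1  0.2 -0.3]
up 150 in tool [  -0.13744248   74.76049988 -130.04171934]
```

View pics/s2.png

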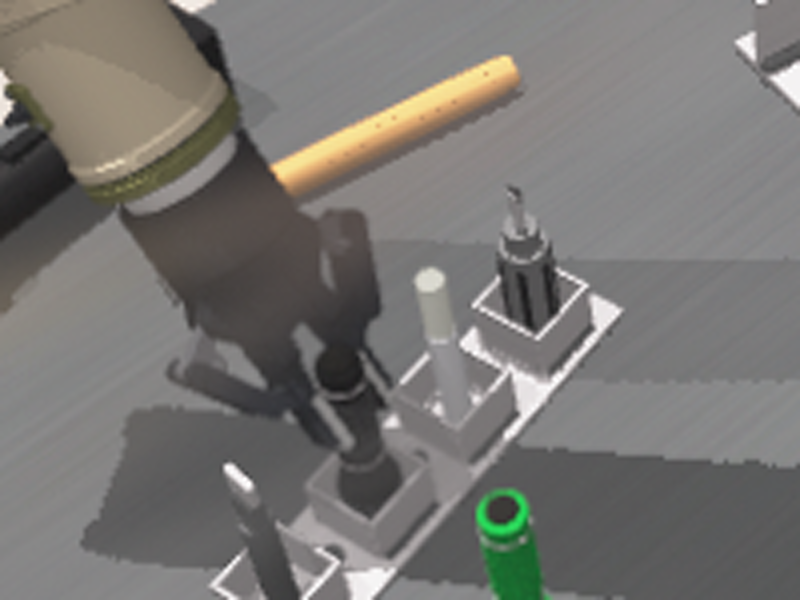

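Gripped on the barrel. Now lifting straight up.

Request:
servo_tool(moves=[{"travel":[0,5,-8.7],"dr":[0,0,0]},{"travel":[0,6.2,-10.8],"dr":[0,0,0]},{"travel":[0,6.2,-10.8],"dr":[0,0,0]},{"travel":[0,6.2,-10.8],"dr":[0,0,0]},{"travel":[0,6.2,-10.8],"dr":[0,0,0]},{"travel":[0,6.2,-10.8],"dr":[0,0,0]},{"travel":[0,6.2,-10.8],"dr":[0,0,0]},{"travel":[0,6.2,-10.8],"dr":[0,0,0]},{"travel":[0,6.2,-10.8],"dr":[0,0,0]},{"travel":[0,6.2,-10.8],"dr":[0,0,0]},{"travel":[0,6.2,-10.8],"dr":[0,0,0]},{"travel":[0,5,-8.7],"dr":[0,0,0]}], squeeze=90)

```text
clock: 6.75
position: [0.5346, 0.278, 0.2368]
ee_rot: [0.755, -0.602, -0.161, 0.202]
ft_force: [-0.0, 0.5, -2.2]
grip_width: 0.283
```

```bash
cat >> h.py <<'E'
bd=(xw-np.array([0,0,1]))/np.sqrt(2)
lens=W-.12*bd
TF=lens-.096*bd+.0187*RF[:,2]   # grasp ~96 mm up the torch
E
python3 - <<'E'
from h import *
o=manip.get_obs();print(o["joint_pos"].round(3),o["grip_width"]*85,lens,TF)
go(TF+[-.0,0.03,.12],RF)
s=manip.camera("side")
cv2.imwrite("pics/s3.png",cv2.resize(s[180:360,130:370],(800,600),interpolation=cv2.INTER_CUBIC))
E
```

```text
[-0.137  0.771 -0.675  1.003  0.205  1.962 -2.08 ] 24.070330003374444 [ 0.53835269 -0.16134772  0.09685281] [ 0.476206   -0.15075883  0.14667225]
at [0.5346 0.278  0.2368] t 6.75 need travel mm [375.7 141.1  46.9] rows>= 6.5
  dr deg [44.4 -3.  22.9]
```

View pics/s3.png

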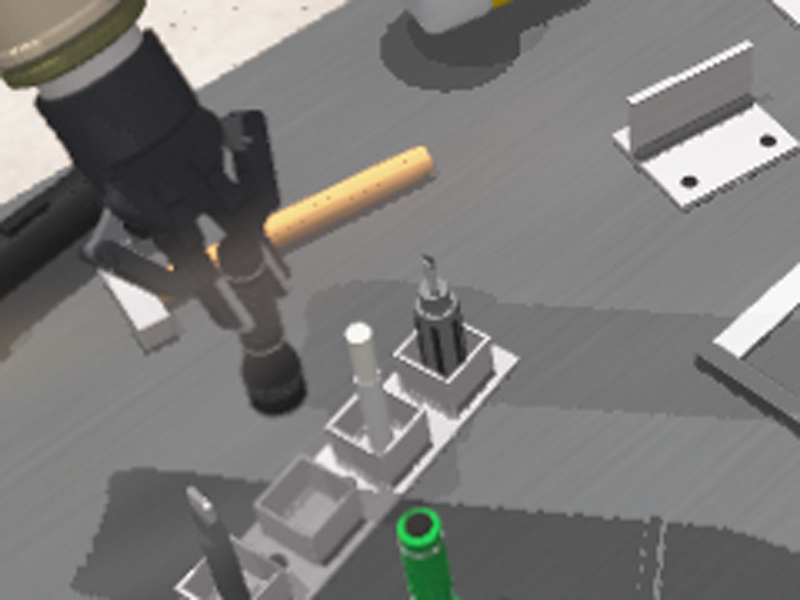

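Torch is clear of the cup and firmly held, and the neighbours are untouched. Next: raise, carry across, then tilt.

Request:
servo_tool(moves=[{"travel":[0,6.5,-11],"dr":[0,0,0]},{"travel":[0,6.5,-11],"dr":[0,0,0]},{"travel":[0,6.5,-11],"dr":[0,0,0]},{"travel":[0,6.5,-11],"dr":[0,0,0]},{"travel":[0,6.5,-11],"dr":[0,0,0]}])

```text
clock: 7.42
position: [0.5335, 0.2782, 0.3]
ee_rot: [0.756, -0.601, -0.163, 0.202]
ft_force: [0.1, 1.7, -2.5]
grip_width: 0.28
```

Request:
servo_tool(moves=[{"travel":[20,7,4],"dr":[0,0,0]},{"travel":[31,10,6],"dr":[0,0,0]},{"travel":[31,10,6],"dr":[0,0,0]},{"travel":[31,10,6],"dr":[0,0,0]},{"travel":[31,10,6],"dr":[0,0,0]},{"travel":[31,10,6],"dr":[0,0,0]},{"travel":[31,10,6],"dr":[0,0,0]},{"travel":[31,10,6],"dr":[0,0,0]},{"travel":[31,10,6],"dr":[0,0,0]},{"travel":[31,10,6],"dr":[0,0,0]},{"travel":[31,10,6],"dr":[0,0,0]},{"travel":[31,10,6],"dr":[0,0,0]}])

```text
clock: 8.93
position: [0.4811, -0.1053, 0.2983]
ee_rot: [0.755, -0.602, -0.161, 0.202]
ft_force: [0.3, -0.9, -2.8]
grip_width: 0.285
```

Request:
servo_tool(moves=[{"travel":[15,5,3],"dr":[0,0,0]},{"travel":[0,0,0],"dr":[7.4,-0.5,3.8]},{"travel":[0,0,0],"dr":[7.4,-0.5,3.8]},{"travel":[0,0,0],"dr":[7.4,-0.5,3.8]},{"travel":[0,0,0],"dr":[7.4,-0.5,3.8]},{"travel":[0,0,0],"dr":[7.4,-0.5,3.8]},{"travel":[0,0,0],"dr":[7.4,-0.5,3.8]},{"travel":[0,0,0],"dr":[0,0,0]},{"travel":[0,0,0],"dr":[0,0,0]}])

```text
clock: 10.05
position: [0.4792, -0.1198, 0.298]
ee_rot: [-0.641, 0.756, -0.099, 0.084]
ft_force: [-0.0, -0.6, -1.3]
grip_width: 0.285
```

```bash
python3 - <<'E'
from h import *
o=manip.get_obs();print(o["joint_pos"].round(3),o["grip_width"]*85)
go(TF,RF)
for k in("side","top"):
    im=manip.camera(k);cv2.imwrite(f"pics/{k}4.png",im)
s=cv2.imread("pics/side4.png");t=cv2.imread("pics/top4.png")
P=[W,lens,lens-.141*bd]
print(proj("top",P),proj("side",P))
cv2.imwrite("pics/m4.png",np.hstack([cv2.resize(t[140:320,280:400],(400,600),interpolation=2),cv2.resize(s[100:340,250:410],(400,600),interpolation=2)]))
E
```

```text
[ 0.44  -0.172 -0.253  1.884 -0.052  1.164 -1.536] 24.20156833856634
at [ 0.4792 -0.1198  0.298 ] t 10.05 need travel mm [ 31.   36.9 146.8] rows>= 2.5
  dr deg [0.1 0.  0.2]
[[362.64971279 200.25749057]
 [362.31153438 228.37040096]
 [361.83987977 269.18020633]] [[339.32762952 217.82687081]
 [359.2409322  212.76653327]
 [387.3971457  205.61646666]]
```

View pics/m4.png

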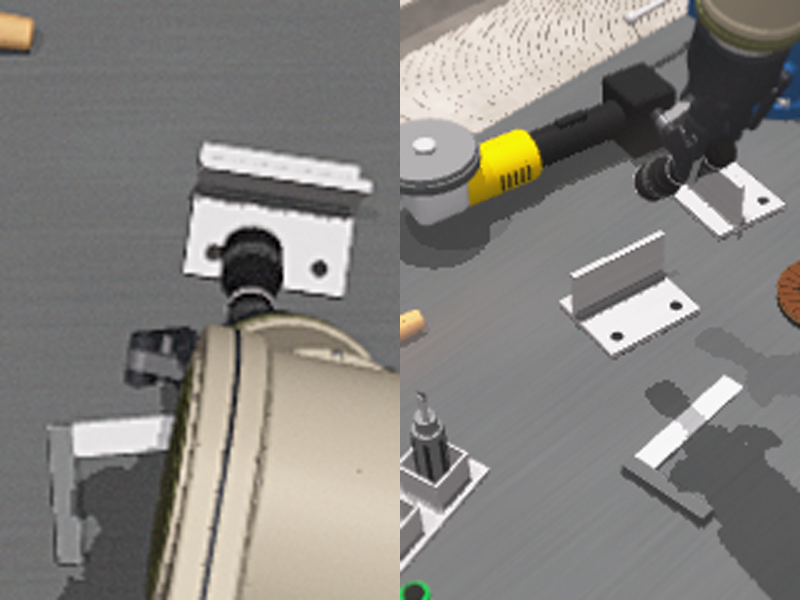

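Orientation matches the target. The torch now points down and forward at the piece from its open side. I'll move in slowly.

Request:
servo_tool(moves=[{"travel":[3.1,3.7,14.7],"dr":[0,0,0]},{"travel":[3.1,3.7,14.7],"dr":[0,0,0]},{"travel":[3.1,3.7,14.7],"dr":[0,0,0]},{"travel":[3.1,3.7,14.7],"dr":[0,0,0]},{"travel":[3.1,3.7,14.7],"dr":[0,0,0]},{"travel":[3.1,3.7,14.7],"dr":[0,0,0]},{"travel":[3.1,3.7,14.7],"dr":[0,0,0]},{"travel":[3.1,3.7,14.7],"dr":[0,0,0]},{"travel":[3.1,3.7,14.7],"dr":[0,0,0]},{"travel":[3.1,3.7,14.7],"dr":[0,0,0]},{"travel":[0,0,0],"dr":[0,0,0]},{"travel":[0,0,0],"dr":[0,0,0]}])

```text
clock: 11.65
position: [0.4764, -0.1514, 0.1464]
ee_rot: [-0.64, 0.757, -0.1, 0.084]
ft_force: [0.0, -0.4, -1.1]
grip_width: 0.287
```

```bash
python3 - <<'E'
from h import *
o=manip.get_obs();print(o["joint_pos"].round(3),o["grip_width"]*85)
go(TF,RF)
for k in("side","top"):
    im=manip.camera(k);cv2.imwrite(f"pics/{k}5.png",im)
s=cv2.imread("pics/side5.png");t=cv2.imread("pics/top5.png")
cv2.imwrite("pics/m5.png",np.hstack([cv2.resize(t[170:290,320:400],(400,600),interpolation=2),cv2.resize(s[150:270,315:395],(400,600),interpolation=2)]))
E
```

```text
[ 0.461 -0.043 -0.228  2.098 -0.036  0.823 -1.484] 24.390299673414045
at [ 0.4764 -0.1514  0.1464] t 11.65 need travel mm [-0.6  0.2 -0.4] rows>= 0.0
  dr deg [-0.   0.   0.1]
```

View pics/m5.png

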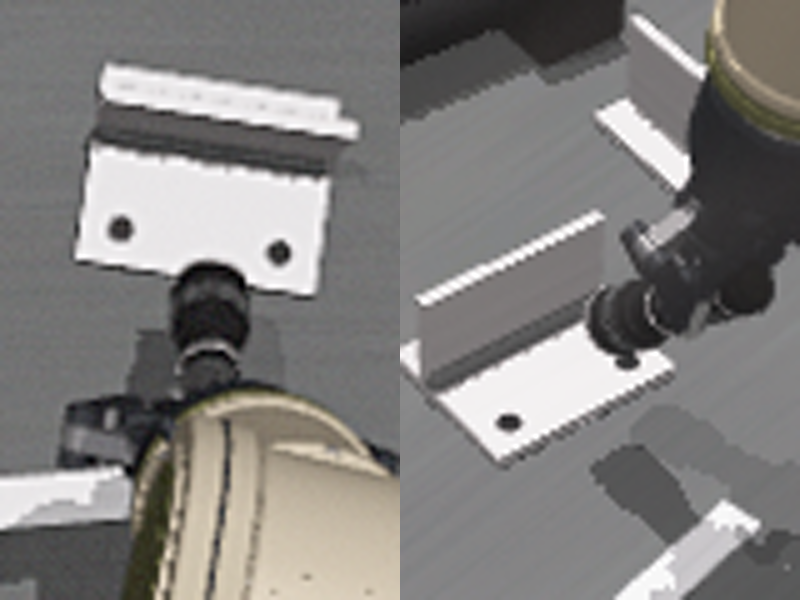

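```bash
python3 - <<'E'
from h import *
b=bd;u=np.cross(b,[0,0,1]);u/=np.linalg.norm(u);v=np.cross(b,u);a=np.linspace(0,2*np.pi,60)
out=[]
for k,o in(("top",(320,170)),("side",(315,150))):
    im=cv2.imread(f"pics/{k}5.png")[o[1]:o[1]+120,o[0]:o[0]+80];im=cv2.resize(im,(400,600),interpolation=2)
    im=cv2.convertScaleAbs(im,alpha=1.6,beta=20)
    for z,r,c in((0,.018,(0,0,255)),(.032,.018,(0,255,0)),(.04,.0155,(255,0,0))):
        C=[lens-z*b+r*(np.cos(t)*u+np.sin(t)*v) for t in a]
        cv2.polylines(im,[np.int32((proj(k,C)-o)*5+2)],True,c,1)
    w=np.int32((proj(k,[W+.0001,W+[.168*.05,.986*.05,0],W-[.168*.05,.986*.05,0]])-o)*5+2)
    for p in w:cv2.circle(im,tuple(map(int,p)),3,(0,0,255),-1)
    out.append(im)
cv2.imwrite("pics/m6.png",np.hstack(out))
E
```

```text
(no output)
```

View pics/m6.png

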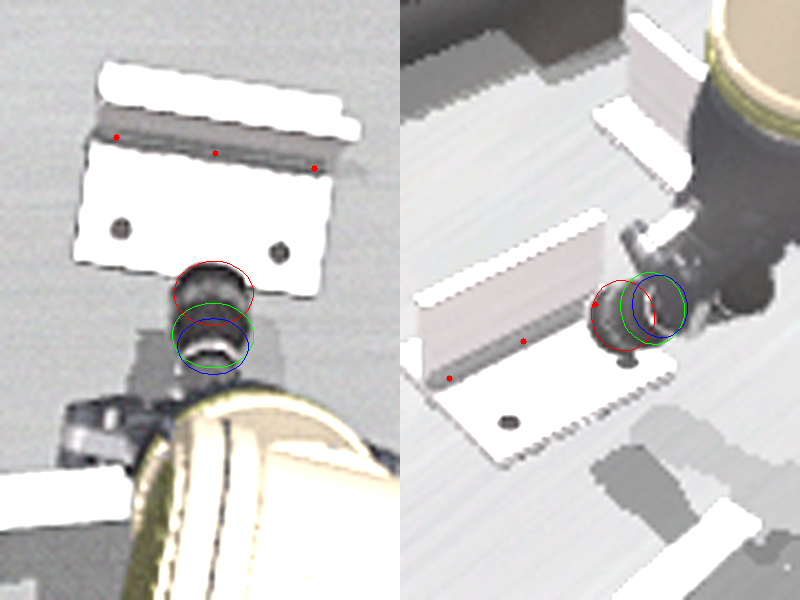

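The predicted lens, head and neck outlines agree with both views to about 1 px, and the weld points lie on the bead. Handing in.

```bash
python3 -c "
from workcell import manip
print(manip.hand_in());o=manip.get_obs();print(o['clock'],o['position'],o['grip_width'])"
```

```text
the job is handed in; nothing more can be done
None
the job is handed in; nothing more can be done
```

The job is handed in with the torch still held in the air, lighting the middle of the weld. I drew it straight up out of its cup, carried it over the other tools and tilted it to 45° on the open side of the leftmost workpiece.

**Pose:** the tool was within 1 mm and 0.1° of its target at the last check, which puts the lens about 12 cm from the weld and square to the seam.

**Camera check:** the expected outline of the torch head matched both views to about 1 pixel (roughly 2 mm). In the side view the torch sat perhaps 2 mm lower than expected. The weld points fell on the bead.

**Grip and forces:** the grip held steady at 90 N. The force readings I got, one at the end of each move, were never more than about 7 N. The clock stood at about 11.8 s of the 32 s allowed.

**Workpiece and other tools:** the workpiece had not visibly moved in the final pictures. The neighbouring tools were in place in the picture after the lift, but I did not look at them again after that.

No check failed. My first two move calls were refused for a missing turn value and moved nothing. The viewer budget was kept, at 9 pictures of the 10.

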